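# Unlock the requested sample case and present its lock

### The arm

A 6-joint arm with a two-finger parallel gripper is mounted at the origin on the work surface. World frame = base frame: x ahead of the robot, y to its left, z up, the work surface at z = 0. Lengths are in mm, angles in rad, forces in N, time in s.
With the tool pointing down it reaches from about 275 to 750 mm from the base axis. Payload 10.2 kg.
Tool frame: the origin (TCP) lies on the centre line of the jaws, within the pads' length; the fingertips stand 22 mm ahead of it and the grasp point (between the pads) lies 3 mm ahead of it; z points along the fingers, y is the direction in which the jaws open and shut (so a half turn about z gives the same grasp; the last joint's range is limited). The gripper opens to 88 mm and grips with 3 to 60 N. Pads are 18 mm wide; open, the fingers measure 123 mm over their backs; the gripper's body (75 mm by 187 mm) begins 45 mm behind the grasp point.
Start: joints at [-1.554, 0.313, 1.498, -0, 1.331, -0.223], TCP at [124.678, -509.987, 237.02] pointing down, gripper open.
Joint ranges: [-2.94, 2.94], [-0.97, 2.17], [0.19, 2.56], [-1.23, 4.37], [0.02, 3.11], [-2.88, 2.88]. Speed limits (rad/s): [2.39, 2.39, 3.01, 3.14, 3.14, 3.14].

### API

Orientations are given as a unit quaternion [x, y, z, w].
In Python, from bench import robot, optics gives the robot as it stands. The module is installed in compiled form; this text tells all that it offers.
- The arm moves only by the shell command python3 -m creep 'ROWS'. ROWS is JSON, a list of rows, each a list of 7 numbers: the shift along the world's x, y, z in m, then the turn, a rotation vector about the world's x, y, z in degrees, then the finger opening in m, from 0 to 0.0881. A call has 1 to 12 rows; each row is the pose to reach, as a shift and turn from the pose commanded when the call began; what a row does not reach only later rows make up. A row lasts 1/12 s, in which the tool goes at most 41.7 mm and 7.16 degrees, less where a joint would pass 70% of its speed; a pose out of reach is approached as far as the arm can. A call with a gripper value outside its range is refused whole. The fingers move at their own pace and stop on an object; the grip force is fixed at half the most. Time passes only in rows, so rows that repeat a pose let the fingers close. It gives the time, the measured TCP pose, the force and the opening at its end, in the units of the state.
- robot.observe(): the state, without advancing time (a new reading comes with each control period).
- optics.camera(name): name is "scene" or "top"; returns the picture (384x512x3 uint8, blue, green, red); there is no depth.
- optics.camera_params(name): a dict with "camera_matrix" (3x3 intrinsics, pixels), "R" (3x3) and "t" (3): a world point X has camera coordinates R X + t. Camera axes: x right, y down, z forward; pixel columns grow to the right and rows downward; lengths in mm; the calibration is good to about 2 mm. A picture is of the moment at which its call begins. camera_params takes no time and is no camera call.
- robot.finish_job(): hands the job in, once; it reports no verdict.
The state is a dict: "clock": time; "joint_positions": joint angles; "qvel": joint speeds; "tau": joint torques, N m; "ee_pos": TCP position; "eef_rot": TCP orientation; "force": force on the tool from outside, world axes, zero at the start; "torque": the same for the moment, N m; "opening": finger opening in mm.
Only numpy, scipy, OpenCV 4.12 (cv2) and the standard library are available. Lean on these libraries where they do the work, as an engineer would, in place of code of your own. Each camera call takes 0.05 s, during which the arm holds its last target.

### The job

The bottle standing on the yellow mat tells by its colour which sample case is wanted: turn that case's lock dial until it clicks in with the white pointer on the green mark, then pull the shackle fully out while the lock is still in its seat. Lift the opened lock off and finish holding it up in the gripper over the white tray, level with the dial on top, well clear of everything (lock's underside about 15 cm above the bench or higher), and do not let go. Leave the other lock shut and alone and do not disturb the bottles or the other things on the bench.

Things in the scene. Friction and masses are not known exactly. Their poses are not given: they have to be found in the camera images.
- red_case: White storage case with a red band, fixed to the bench, 220 x 170 x 80 mm (x, y, z). Origin: centre of its underside. Its x axis points from its front (the side with the lock's pull) to its back. The lock sits on its lid, lock centre 30 mm behind the case's centre, in a 12 mm high frame with 2 mm play; a fixed staple (posts at y = +-25.5 mm, crossbar 17 to 22 mm above the lid, 6 mm thick in x) reaches up into the lock and its crossbar lies over the shackle's legs.
- red_lock: Loose steel combination lock on the red case, body 72 x 72 x 38 mm, about 0.55 kg with dial and shackle. Origin: centre of its underside, on the lid. Its axes are those of the case; -x is its front. A green mark on the front edge of its top shows where the dial must point. While shut, the shackle's legs lie under the case's staple, so the lock cannot be lifted off; once the shackle is out it lifts straight up.
- red_dial (a joint): Angle of the black dial on top of the red lock, rad, positive anticlockwise seen from above, end stops at +-1.55. At 0 the white pointer meets the green mark and the shackle is free (to within about 0.1 rad). The dial clicks into a notch every 0.349 rad (20 degrees; 0 is a notch), about 0.09 N m to leave one; let go near a notch it snaps into it. Starts two to four notches anticlockwise (positive) of the mark.
- red_dial_grip (a point): Point on the axis of the red lock's dial, 60 mm above the lock's underside. The dial is a disc (diameter 56 mm, top 44.5 mm above the lock's underside) with an upright grip bar on it, 46 mm long, 14 mm thick, its top 69.5 mm above the lock's underside. This point's x axis lies along the bar; the white pointer line is at its -x end. The grip bar also carries the lock's whole weight when it is lifted by it.
- red_shackle (a joint): How far the red lock's U-shaped shackle is pulled out towards the front of the lock, m: 0 shut, 0.026 at its stop. Blocked inside while the dial is off the mark; it clears the staple from 0.012. Friction about 1.2 N; it stays where it is left.
- red_pull (a point): Centre of the red pull block on the shackle's bend: block 16 mm (x) x 20 mm (y), from 5 to 47 mm above the lid; this point is 38 mm above the lid and, when shut, 72 mm in front of the lock's centre (28 mm free gap to the lock's body). Axes as the lock's; it is pulled along -x.
- red_bottle: White bottle with red cap and red label, diameter 48 mm, 100 mm tall, loose. Origin: centre of its underside. Stands either on the yellow mat or on the grey stand. If it stands on the mat, the red lock is the one to open.
- blue_case: White storage case with a blue band, fixed to the bench, 220 x 170 x 80 mm (x, y, z). Origin: centre of its underside. Its x axis points from its front (the side with the lock's pull) to its back. The lock sits on its lid, lock centre 30 mm behind the case's centre, in a 12 mm high frame with 2 mm play; a fixed staple (posts at y = +-25.5 mm, crossbar 17 to 22 mm above the lid, 6 mm thick in x) reaches up into the lock and its crossbar lies over the shackle's legs.
- blue_lock: Loose steel combination lock on the blue case, body 72 x 72 x 38 mm, about 0.55 kg with dial and shackle. Origin: centre of its underside, on the lid. Its axes are those of the case; -x is its front. A green mark on the front edge of its top shows where the dial must point. While shut, the shackle's legs lie under the case's staple, so the lock cannot be lifted off; once the shackle is out it lifts straight up.
- blue_dial (a joint): Angle of the black dial on top of the blue lock, rad, positive anticlockwise seen from above, end stops at +-1.55. At 0 the white pointer meets the green mark and the shackle is free (to within about 0.1 rad). The dial clicks into a notch every 0.349 rad (20 degrees; 0 is a notch), about 0.09 N m to leave one; let go near a notch it snaps into it. Starts two to four notches clockwise (negative) of the mark.
- blue_dial_grip (a point): Point on the axis of the blue lock's dial, 60 mm above the lock's underside. The dial is a disc (diameter 56 mm, top 44.5 mm above the lock's underside) with an upright grip bar on it, 46 mm long, 14 mm thick, its top 69.5 mm above the lock's underside. This point's x axis lies along the bar; the white pointer line is at its -x end. The grip bar also carries the lock's whole weight when it is lifted by it.
- blue_shackle (a joint): How far the blue lock's U-shaped shackle is pulled out towards the front of the lock, m: 0 shut, 0.026 at its stop. Blocked inside while the dial is off the mark; it clears the staple from 0.012. Friction about 1.2 N; it stays where it is left.
- blue_pull (a point): Centre of the blue pull block on the shackle's bend: block 16 mm (x) x 20 mm (y), from 5 to 47 mm above the lid; this point is 38 mm above the lid and, when shut, 72 mm in front of the lock's centre (28 mm free gap to the lock's body). Axes as the lock's; it is pulled along -x.
- blue_bottle: White bottle with blue cap and blue label, diameter 48 mm, 100 mm tall, loose. Origin: centre of its underside. Stands either on the yellow mat or on the grey stand. If it stands on the mat, the blue lock is the one to open.
- mat: Yellow request mat, 90 x 90 x 4 mm, fixed. Origin: centre of its underside.
- tray: White open hand-over tray, 130 x 130 mm, 20 mm high, empty, fixed. Origin: centre of its underside.
- beaker: Glass beaker, diameter 70 mm, 90 mm tall, loose bystander. Origin: centre of its underside.
- jar: Amber jar, diameter 60 mm, 80 mm tall, loose bystander. Origin: centre of its underside.
- tape: Roll of yellow tape, diameter 64 mm, 20 mm high, loose bystander. Origin: centre of its underside.
- tip_box: Green pipette-tip box, 110 x 80 x 55 mm, loose bystander. Origin: centre of its underside.

How it is judged:
By the outcome, as a careful person would: the job done as asked, in the order asked, and still so for the second after the job is handed in, while the arm keeps its last pose, push and grip.
It also fails if it takes over 67 s, if anything falls off the work surface, if the arm or the gripper's body presses on something with over 40 N, if the wrist force passes 120 N, or if a joint passes its speed limit or range.

## Working session

There is one attempt and no reset: what is moved stays moved. The work goes in short steps, Python scripts to look and compute and a shell command to move; the robot and the scene stay as the last step left them, time stands still between calls to the robot, and variables do not carry over. Pictures are saved under pics/ and viewed, and the job is handed in when it is done.

```bash
mkdir -p pics; python3 - <<'E'
from bench import robot, optics
import cv2
for n in("scene","top"):
    cv2.imwrite(f"pics/{n}0.png",optics.camera(n))
    p=optics.camera_params(n); print(n,p)
print(robot.observe())
E
```

```text
scene {'camera_matrix': array([[365.34311569,   0.        , 254.46691867],
       [  0.        , 365.34311569, 194.5447061 ],
       [  0.        ,   0.        ,   1.        ]]), 'R': array([[ 0.0995408 ,  0.99490779, -0.01581515],
       [ 0.7576519 , -0.08608736, -0.64695638],
       [-0.64502343,  0.05241618, -0.76236298]]), 't': array([ -90.22267932, -350.28599263, 1701.53962515])}
top {'camera_matrix': array([[408.92858676,   0.        , 255.81025489],
       [  0.        , 408.92858676, 188.97754129],
       [  0.        ,   0.        ,   1.        ]]), 'R': array([[-0.01790913, -0.99973602,  0.01439297],
       [-0.99462733,  0.01634595, -0.1022217 ],
       [ 0.10195945, -0.01614635, -0.99465751]]), 't': array([  16.08403441,  580.44273688, 1618.88624511])}
{'clock': 0.1, 'joint_positions': array([-1.55439534e+00,  3.13374621e-01,  1.49829905e+00,  1.46303674e-05,
        1.33099711e+00, -2.23423679e-01]), 'qvel': array([ 5.36810835e-04, -1.48608314e-03, -3.15111417e-03,  4.47548629e-04,
       -1.60346377e-03, -1.68424675e-05]), 'tau': array([ 4.16039955e-03, -4.02811146e+01, -2.52640039e+01,  6.95340475e-02,
        3.42901773e-02, -6.32533283e-05]), 'ee_pos': array([ 124.68075378, -509.77484597,  236.55159977]), 'eef_rot': array([ 9.92819191e-01,  1.19623426e-01,  6.27669663e-05, -5.35448571e-04]), 'force': array([ 0.05673322,  0.21203251, -0.61370845]), 'torque': array([-0.03702186,  0.04637819, -0.03262235]), 'opening': 87.71449179462263}
```

View pics/scene0.png

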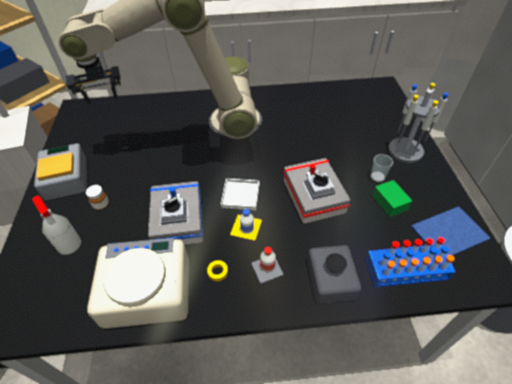

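View pics/top0.png

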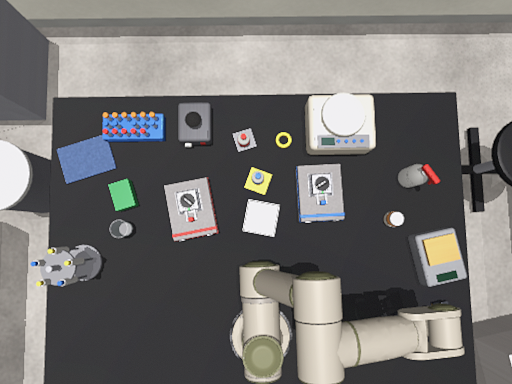

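The blue-capped bottle is on the yellow mat (scene 247,225; top 258,178), so the blue lock is the one wanted (top 321,187). Next I zoom in on it.

```bash
python3 - <<'E'
import cv2,numpy as np
a=cv2.imread("pics/top0.png")[155:230,285:360]; b=cv2.imread("pics/scene0.png")[175:250,140:215]
cv2.imwrite("pics/z0.png",np.hstack([cv2.resize(i,(400,400),interpolation=cv2.INTER_CUBIC) for i in(a,b)]))
E
```

```text
(no output)
```

View pics/z0.png

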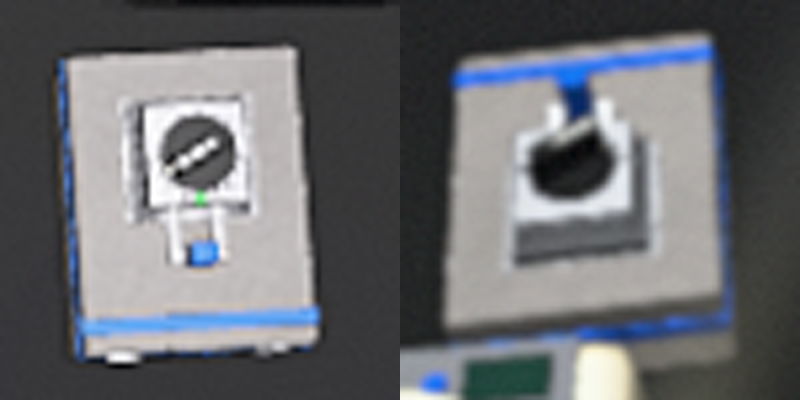

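```bash
cat > h.py <<'E'
import cv2,numpy as np
from bench import robot, optics
def ray(n,uv,z):
    p=optics.camera_params(n);uv=np.atleast_2d(np.array(uv,float))
    d=(np.linalg.inv(p["camera_matrix"])@np.c_[uv,np.ones(len(uv))].T).T@p["R"]
    c=-p["R"].T@p["t"]
    return (c+d*((z-c[2])/d[:,2])[:,None])[:,:2]
def proj(n,X):
    p=optics.camera_params(n); x=p["camera_matrix"]@(p["R"]@np.array(X,float)+p["t"]); return x[:2]/x[2]
def comp(mask,near):
    k,l,s,c=cv2.connectedComponentsWithStats(mask.astype(np.uint8))
    i=1+np.argmin([np.hypot(*(c[j]-near))-0.05*s[j,4] for j in range(1,k)]) 
    return l==i,c[i],s[i,4]
E
python3 - <<'E'
from h import *
im=cv2.imread("pics/top0.png"); hsv=cv2.cvtColor(im,cv2.COLOR_BGR2HSV).astype(int)
H,S,V=hsv[...,0],hsv[...,1],hsv[...,2]
win=np.zeros(H.shape,bool);win[155:230,288:355]=1
np.set_printoptions(precision=1,suppress=True)
blue=(abs(H-108)<14)&(S>110)&(V>80)&win
k,l,s,c=cv2.connectedComponentsWithStats(blue.astype(np.uint8)); print("blue",[(c[i],s[i]) for i in range(1,k)])
gr=(abs(H-60)<15)&(S>70)&win; y,x=np.nonzero(gr); print("green",x.mean(),y.mean(),len(x),ray("top",[x.mean(),y.mean()],118))
dark=(V<90)&win
m,cc,n=comp(dark,(322,183.5)); print("dial",cc,n)
lid=(V>105)&win
m,cc,n=comp(lid|(blue),(321,193)); y,x=np.nonzero(m); pts=ray("top",np.c_[x,y],80).astype(np.float32)
print("lid",n,cv2.minAreaRect(cv2.convexHull(pts)))
print(V[170:198,309:336])
E
```

```text
blue [(array([297.4, 188. ]), array([296, 166,   4,  43,  57], dtype=int32)), (array([322.9, 202.3]), array([321, 200,   5,   5,  20], dtype=int32)), (array([319.6, 215.2]), array([299, 210,  46,  13, 124], dtype=int32)), (array([314.5, 221. ]), array([314, 221,   2,   1,   2], dtype=int32)), (array([319., 221.]), array([319, 221,   1,   1,   1], dtype=int32)), (array([323.5, 221. ]), array([323, 221,   2,   1,   2], dtype=int32)), (array([342., 220.]), array([342, 220,   1,   1,   1], dtype=int32))]
green 322.0 191.5 4 [[ 557.7 -245.2]]
dial [322.5 191.4] 2440
lid 2435 ((557.6851196289062, -242.63177490234375), (225.31297302246094, 178.1142120361328), 2.4613730907440186)
[[194 189 191 193 191 191 193 191 189 189 191 191 194 193 192 188 189 191
  190 191 189 186 184 185 187 188 186]
 [194 191 195 192 191 192 194 190 191 194 195 192 191 192 193 192 190 189
  191 191 191 189 185 186 188 190 188]
 [192 192 196 194 193 195 195 190 193 198 195 192 199 203 192 187 195 196
  195 181 167 184 203 194 188 188 186]
 [200 185 183 184 181 168 162 174 180 169 162 160 170 175 150 137 155 168
  159 
[... 2045 characters left out ...]
 215 220 198 185 190]
 [209 174 120  65 245 255 251 244 244 240 199 219 219 233 225 209 208 203
  200 209 207 207 183 221 201 182 187]
 [207 163 113  78 195 211 202 195 221 191 161 155 138 165 145 167 205 188
  161 156 146 106 122 225 206 185 187]
 [210 166 138 133 118 136 155 188 229 192 202 220 223 226 216 218 248 239
  197 161 155 129 135 233 211 188 190]
 [235 174 140 143 146 178 222 234 249 224 232 242 243 234 219 206 242 231
  203 182 179 181 186 214 201 190 193]
 [215 166 144 178 165 184 210 224 246 216 200 206 206 192 177 175 239 224
  203 202 202 204 205 196 189 190 195]
 [187 184 185 204 194 197 182 211 246 211 187 189 190 193 184 165 238 235
  198 191 190 192 196 195 192 192 193]]
```

```bash
python3 - <<'E'
from h import *
np.set_printoptions(precision=1,suppress=True)
im=cv2.imread("pics/top0.png"); hsv=cv2.cvtColor(im,cv2.COLOR_BGR2HSV).astype(int)
H,S,V=hsv[...,0],hsv[...,1],hsv[...,2]
blue=(abs(H-108)<14)&(S>80)&(V>80)
win=np.zeros(H.shape,bool);win[208:222,302:343]=1
y,x=np.nonzero(blue&win&(V>140)); p=ray("top",np.c_[x,y],80)
k=np.polyfit(p[:,1],p[:,0],1); print("band yaw deg",-np.degrees(np.arctan(k[0])))
# dial disc rim: dark region hull in small window
w=V[174:193,313:331]; d=np.zeros(V.shape,np.uint8); d[176:192,314:330]=(V[176:192,314:330]<150)
y,x=np.nonzero(d); hull=cv2.convexHull(np.c_[x,y].astype(np.float32))
c,r=cv2.minEnclosingCircle(hull); e=cv2.fitEllipse(hull); print("dial",c,r,e,ray("top",e[0],124.5),ray("top",c,124.5))
# bar: light pixels inside the disc
yy,xx=np.mgrid[:384,:512]; b=((xx-c[0])**2+(yy-c[1])**2<7.3**2)&(V>125)
y,x=np.nonzero(b);p=ray("top",np.c_[x,y],149.5);u,s,v=np.linalg.svd(p-p.mean(0)); print("bar",x.mean(),y.mean(),len(x),p.mean(0),np.degrees(np.arctan2(v[0,1],v[0,0])),s)
y,x=np.nonzero(blue&(abs(xx-323)<4)&(abs(yy-202)<4)); wt=S[y,x]; print("pull",ray("top",[np.average(x,weights=wt),np.average(y,weights=wt)],127))
for z,n in((118,"green"),):
    g=(abs(H-60)<20)&(S>40)&(abs(xx-322)<4)&(abs(yy-191)<4); y,x=np.nonzero(g); print(n,x.mean(),y.mean(),ray("top",[np.average(x,weights=S[y,x]),np.average(y,weights=S[y,x])],z))
# scene cross-check
im2=cv2.imread("pics/scene0.png");h2=cv2.cvtColor(im2,cv2.COLOR_BGR2HSV).astype(int)
m=(abs(h2[...,0]-112)<14)&(h2[...,1]>100)
print("scene pred grip/pull", proj("scene",[577,-245,149.5]),proj("scene",[525,-245,127]))
E
```

```text
band yaw deg 2.1861266261605716
dial (321.8402099609375, 183.21133422851562) 6.946731090545654 ((321.79388427734375, 183.27052307128906), (13.439048767089844, 13.730051040649414), 70.68766021728516) [[ 588.6 -244.3]] [[ 588.9 -244.5]]
bar 321.10869565217394 183.58695652173913 46 [ 584.7 -237.2] 106.7043389710169 [103.5  87.5]
pull [[ 516.2 -245.6]]
green 322.42857142857144 191.71428571428572 [[ 556.8 -246.2]]
scene pred grip/pull [169.7 198. ] [171.8 190.6]
```

Dial centre is about (588.7, -244.5), with the case yawed about 2.2°. The bar lies at about -58° in the world frame, so the dial is 3 notches clockwise. I'm moving above the lock now.

```bash
python3 -m creep '[[0.036,0.020,0.02,0,0,-6,0.088],[0.072,0.041,0.04,0,0,-12,0.088],[0.108,0.062,0.04,0,0,-18,0.088],[0.144,0.082,0.04,0,0,-24,0.088],[0.180,0.103,0.04,0,0,-30,0.088],[0.216,0.124,0.04,0,0,-36,0.088],[0.252,0.144,0.04,0,0,-42,0.088],[0.288,0.165,0.04,0,0,-48,0.088],[0.324,0.185,0.04,0,0,-54,0.088],[0.360,0.206,0.04,0,0,-60,0.088],[0.396,0.227,0.04,0,0,-66,0.088],[0.432,0.247,0.04,0,0,-71.7,0.088]]'
```

```text
clock: 1.1
ee_pos: [544.8, -268.9, 276.7]
eef_rot: [0.874, -0.487, -0.0, -0.0]
force: [-0.2, -1.2, 0.9]
opening: 88.4
```

```bash
python3 -m creep '[[0.016,0.009,-0.02,0,0,0,0.07],[0.032,0.0185,-0.05,0,0,0,0.07],[0.032,0.0185,-0.08,0,0,0,0.06],[0.032,0.0185,-0.095,0,0,0,0.06],[0.032,0.0185,-0.095,0,0,0,0.06],[0.032,0.0185,-0.095,0,0,0,0.06]]'
python3 - <<'E'
from h import *
for n in("scene","top"):
    im=optics.camera(n); cv2.imwrite(f"pics/{n}1.png",im)
    c=proj(n,[588,-244,140]).astype(int); x,y=c
    z=cv2.resize(im[y-40:y+40,x-40:x+40],(400,400),interpolation=cv2.INTER_CUBIC); cv2.imwrite(f"pics/{n}1z.png",z)
cv2.imwrite("pics/z1.png",np.hstack([cv2.imread(f"pics/{n}1z.png") for n in("scene","top")]))
print(robot.observe()["ee_pos"])
E
```

```text
clock: 1.6
ee_pos: [575.2, -252.0, 181.9]
eef_rot: [0.875, -0.485, -0.001, -0.0]
force: [0.8, -0.7, 0.0]
opening: 60.2
[ 575.7235447  -252.54222613  183.71185116]
```

View pics/z1.png

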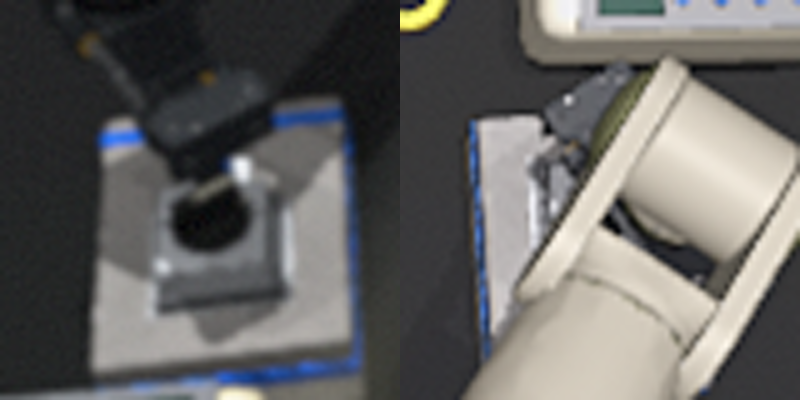

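```bash
python3 -m creep '[[0,0,0,0,0,0,0.06],[0,0,0,0,0,0,0.06],[0,0,0,0,0,0,0.06]]'; python3 -c "
from h import *; s=robot.observe(); print(s['ee_pos'],s['joint_positions'],s['qvel'],s['force'])"
```

```text
clock: 1.95
ee_pos: [575.4, -252.2, 182.9]
eef_rot: [0.875, -0.485, 0.001, 0.0]
force: [-0.3, -0.6, 0.5]
opening: 59.9
[ 575.43628119 -252.21256331  182.85969907] [-5.99265449e-01  5.82241182e-01  1.23674302e+00  9.32875888e-06
  1.32127143e+00  1.98327283e+00] [ 0.00167236  0.00366067  0.00553793  0.00033522 -0.00153047  0.00042443] [-0.31292241 -0.57225258  0.48625449]
```

```bash
python3 - <<'E'
from h import *
x,y=proj("scene",[588,-244,140]).astype(int)
print(proj("scene",[588.7,-244.5,124.5])-[x-40,y-40], proj("scene",[588.7,-244.5,124.5]))
im=cv2.imread("pics/scene0.png");V=im.max(2)
m=np.zeros(V.shape,bool);m[194:216,163:187]=1
k,l,s,c=cv2.connectedComponentsWithStats(((V<75)&m).astype(np.uint8));i=1+s[1:,4].argmax();print(c[i],s[i]);print(ray("scene",c[i],124.5))
E
```

```text
[41.15794236 43.45186937] [171.15794236 205.45186937]
[171.71755725 205.80916031] [165 200  15  12 131]
[[ 590.44448021 -242.57217969]]
```

Both views agree to within 2 mm. I'm descending onto the grip bar and closing.

```bash
python3 -m creep '[[0.0136,0.008,0,0,0,0,0.06],[0.0136,0.008,0,0,0,0,0.06],[0.0136,0.008,-0.012,0,0,0,0.05],[0.0136,0.008,-0.022,0,0,0,0.04],[0.0136,0.008,-0.032,0,0,0,0.04],[0.0136,0.008,-0.032,0,0,0,0.03],[0.0136,0.008,-0.032,0,0,0,0.02],[0.0136,0.008,-0.032,0,0,0,0.005],[0.0136,0.008,-0.032,0,0,0,0.005],[0.0136,0.008,-0.032,0,0,0,0.005]]'; python3 -c "
from h import *; s=robot.observe(); print(s['ee_pos'],s['force'],s['torque'],s['opening'])"
```

```text
clock: 2.78
ee_pos: [589.1, -244.2, 150.6]
eef_rot: [0.875, -0.485, 0.0, 0.0]
force: [-0.6, 0.1, -0.1]
opening: 9.0
[ 589.06483555 -244.17969181  150.58231934] [-0.6216943   0.0646915  -0.10393341] [ 0.10142103 -0.0436231  -0.03511017] 8.988623698413948
```

```bash
python3 -m creep '[[0,0,0,0,0,0,0.005],[0,0,0,0,0,0,0.005],[0,0,0,0,0,0,0.005]]'; python3 -c "
from h import *; s=robot.observe(); print(s['ee_pos'],s['force'],s['torque'],s['opening'])
im=optics.camera('scene'); x,y=proj('scene',[588,-244,140]).astype(int)
im2=optics.camera('top')
cv2.imwrite('pics/z2.png',np.hstack([cv2.resize(i,(400,400),interpolation=cv2.INTER_CUBIC) for i in (im[y-40:y+40,x-40:x+40],im2[140:240,270:370])]))"
```

```text
clock: 3.03
ee_pos: [588.9, -244.0, 150.2]
eef_rot: [0.875, -0.484, 0.0, 0.0]
force: [-0.7, -0.1, 0.2]
opening: 5.1
[ 588.9299998  -244.00498953  150.15941707] [-0.7201731  -0.0519619   0.22236381] [ 0.10867352 -0.01924087  0.01170574] 5.1416537350784
```

View pics/z2.png

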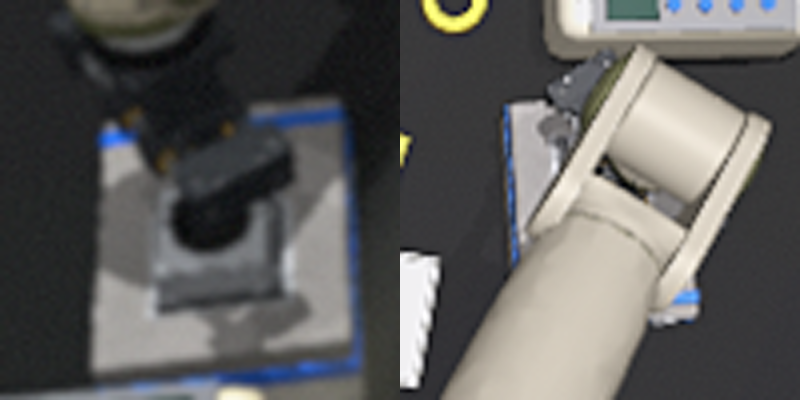

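```bash
python3 - <<'E'
from h import *
im=optics.camera('scene'); cv2.imwrite('pics/scene3.png',im)
x0,y0=130,130;K=8
z=cv2.resize(im[y0:y0+75,x0:x0+90],None,fx=K,fy=K,interpolation=cv2.INTER_CUBIC)
z=np.clip(255*(z/255.)**0.5,0,255).astype(np.uint8)
s=robot.observe(); print(s['ee_pos'],s['opening'],s['force'])
e=s['ee_pos']; a=np.radians(-58); ux=np.array([np.cos(a),np.sin(a),0]);uy=np.array([np.cos(a-np.pi/2),np.sin(a-np.pi/2),0])
def P(X):
    u=(proj('scene',X)-[x0,y0]+.5)*K; return tuple(int(v) for v in u)
tip=e-[0,0,22]; cv2.circle(z,P(tip),4,(0,0,255),2); cv2.circle(z,P(e),4,(0,255,255),2)
L=[588.7,-244.5,149.5]
cv2.line(z,P(L-23*ux),P(L+23*ux),(0,255,0),1)
b=e+[0,0,42]
q=[P(b+i*37.5*ux+j*93.5*uy) for i,j in((1,1),(1,-1),(-1,-1),(-1,1))]
cv2.polylines(z,[np.array(q)],True,(255,0,255),1)
cv2.imwrite('pics/z3.png',z)
E
```

```text
[ 588.9174081  -244.01467215  150.0474001 ] 5.259684457441357 [-0.17722233  0.53418616 -0.14262131]
```

View pics/z3.png

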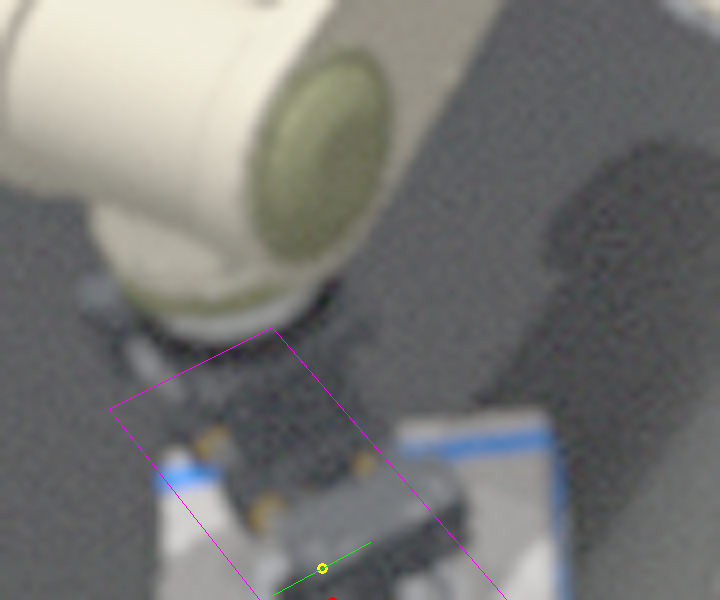

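```bash
python3 - <<'E'
from h import *
im=cv2.imread('pics/scene3.png')
x0,y0=140,165;K=10
z=cv2.resize(im[y0:y0+60,x0:x0+75],None,fx=K,fy=K,interpolation=cv2.INTER_CUBIC)
z=np.clip(255*(z/255.)**0.45,0,255).astype(np.uint8)
e=robot.observe()['ee_pos']
for h in (-22,0,42,100,200): print(h,proj('scene',e+[0,0,h]),proj('top',e+[0,0,h]))
cv2.imwrite('pics/z4.png',z)
E
```

```text
-22 [171.09928734 204.82211229] [321.88262191 183.09181755]
0 [169.82229746 200.61315503] [322.90980293 182.40819301]
42 [167.28208484 192.24061699] [324.95446107 181.04740223]
100 [163.53502295 179.89030505] [327.9738648  179.03788451]
200 [156.32776944 156.13520528] [333.79270714 175.16524347]
```

View pics/z4.png

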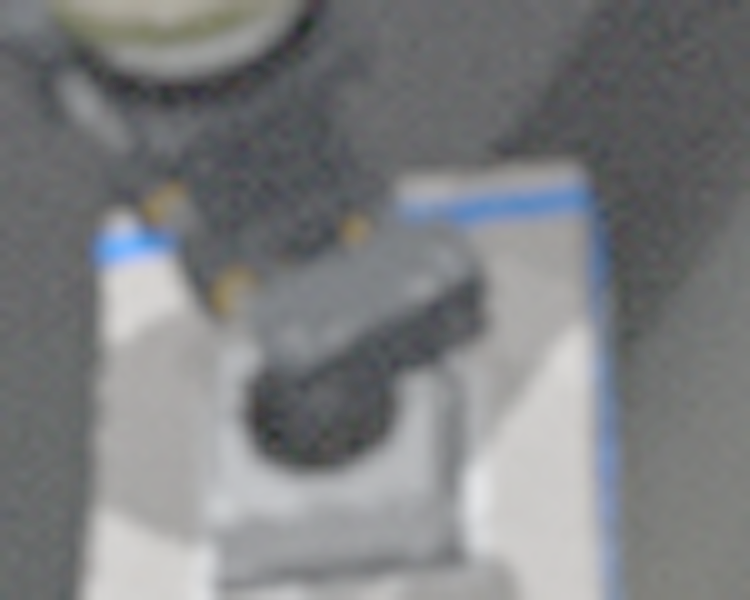

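The fingers closed to 5 mm, but the bar is 14 mm thick, so it isn't between the pads. I'll open, back up and look again.

```bash
python3 -m creep '[[0,0,0,0,0,0,0.06],[0,0,0,0,0,0,0.06],[0,0,0,0,0,0,0.06],[0,0,0.03,0,0,0,0.06],[0,0,0.06,0,0,0,0.06],[0,0,0.09,0,0,0,0.06],[-0.04,-0.01,0.11,0,0,0,0.06],[-0.08,-0.02,0.11,0,0,0,0.06],[-0.12,-0.03,0.11,0,0,0,0.06],[-0.16,-0.04,0.11,0,0,0,0.06],[-0.16,-0.04,0.11,0,0,0,0.06],[-0.16,-0.04,0.11,0,0,0,0.06]]'; python3 - <<'E'
from h import *
s=robot.observe(); print(s['ee_pos'],s['opening'])
a=optics.camera('scene'); b=optics.camera('top'); cv2.imwrite('pics/scene5.png',a); cv2.imwrite('pics/top5.png',b)
cv2.imwrite('pics/z5.png',np.hstack([cv2.resize(i,(400,560),interpolation=cv2.INTER_CUBIC) for i in (a[140:224,130:190],b[155:225,295:345])]))
E
```

```text
clock: 4.18
ee_pos: [427.7, -284.6, 260.7]
eef_rot: [0.874, -0.486, 0.0, 0.0]
force: [-0.8, -0.5, 0.5]
opening: 60.1
[ 427.7369631  -284.58269     260.66304551] 60.117753972502534
```

View pics/z5.png

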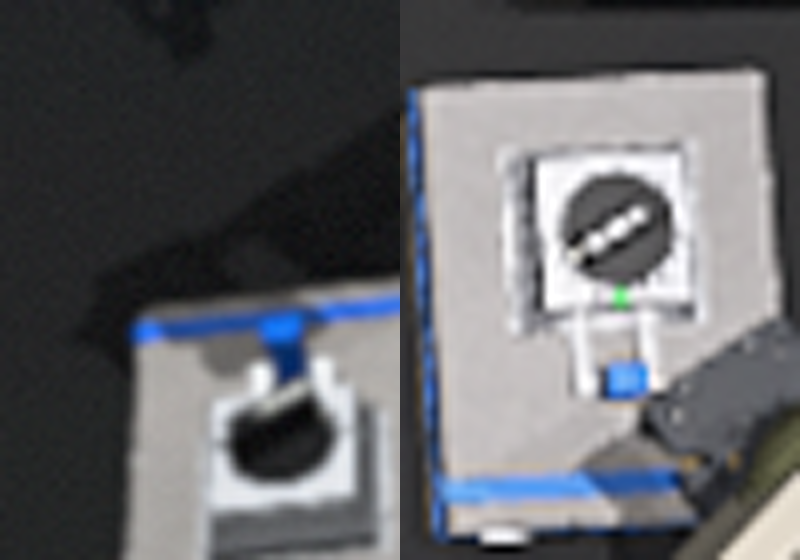

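```bash
python3 - <<'E'
from h import *
b=optics.camera('top');a=optics.camera('scene');e=robot.observe()['ee_pos']
for n in('top','scene'): print(n,[proj(n,e+[0,0,h]).round(1) for h in(-22,0,42,100,200)])
for z in (240,260,300,330): print(z,ray('top',[337.5,205],z)-e[:2])
G=lambda z:np.clip(255*(z/255.)**0.5,0,255).astype(np.uint8)
cv2.imwrite('pics/z6.png',G(np.hstack([cv2.resize(i,(400,500),interpolation=cv2.INTER_CUBIC) for i in (a[80:180,100:180],b[180:280,300:380])])))
E
```

```text
top [array([340.3, 224.4]), array([341.7, 224.3]), array([344.5, 224.1]), array([348.6, 223.8]), array([356.8, 223.2])]
scene [array([155.2, 148.7]), array([153.8, 143.8]), array([150.8, 134. ]), array([146.5, 119.6]), array([138.2,  91.8])]
240 [[67.85773227  7.57112599]]
260 [[66.66449011 11.89370407]]
300 [[64.27800578 20.53886023]]
330 [[62.48814253 27.02272735]]
```

View pics/z6.png

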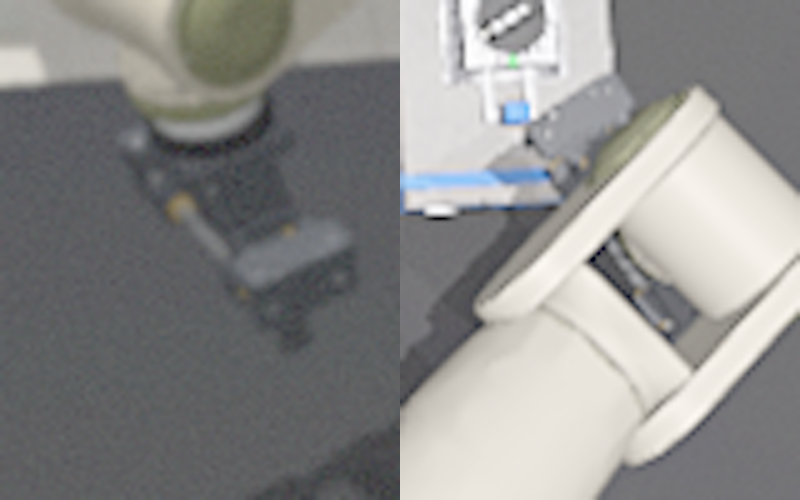

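The dial is unmoved. The fingertip in the scene view looks higher than predicted, so I'll check the tip geometry by closing in free air.

```bash
python3 -m creep '[[0,0,0,0,0,0,0.03],[0,0,0,0,0,0,0],[0,0,0,0,0,0,0],[0,0,0,0,0,0,0],[0,0,0,0,0,0,0],[0,0,0,0,0,0,0],[0,0,0,0,0,0,0]]'; python3 - <<'E'
from h import *
a=optics.camera('scene');e=robot.observe()['ee_pos']
print([proj('scene',e+[0,0,h]).round(1) for h in(-22,0,20,42,100)])
G=lambda z:np.clip(255*(z/255.)**0.45,0,255).astype(np.uint8)
z=G(cv2.resize(a[100:160,125:185],(600,600),interpolation=cv2.INTER_CUBIC))
for h,c in((-22,(0,0,255)),(0,(0,255,255)),(42,(0,255,0))):
    u=(proj('scene',e+[0,0,h])-[125,100]+.5)*10; cv2.circle(z,tuple(int(v) for v in u),4,c,1)
cv2.imwrite('pics/z7.png',z)
E
```

```text
clock: 4.97
ee_pos: [428.9, -284.0, 260.0]
eef_rot: [0.875, -0.485, 0.0, -0.0]
force: [-1.0, -0.5, 0.5]
opening: 15.3
[array([155.2, 148.5]), array([153.7, 143.6]), array([152.3, 139. ]), array([150.8, 133.8]), array([146.4, 119.3])]
```

View pics/z7.png

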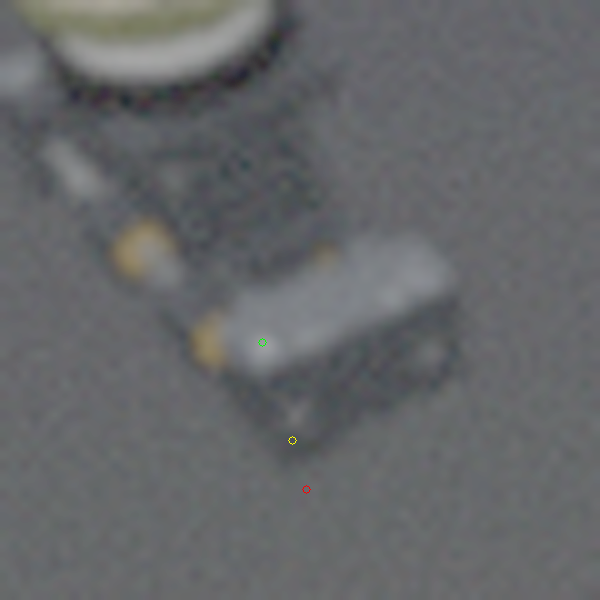

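The scene view shows bench at the predicted tip pixel, and the gripper appears about 25–30 mm higher than the reported TCP implies. I'll turn the jaws broadside so the tips are visible and measure it.

```bash
python3 -m creep '[[-0.03,0.03,0,0,0,7,0.06],[-0.04,0.06,0,0,0,14,0.06],[-0.04,0.09,0,0,0,21,0.06],[-0.04,0.12,0,0,0,28,0.06],[-0.04,0.14,0,0,0,35,0.06],[-0.04,0.14,0,0,0,42,0.06],[-0.04,0.14,0,0,0,49,0.06],[-0.04,0.14,0,0,0,56,0.06],[-0.04,0.14,0,0,0,60,0.06],[-0.04,0.14,0,0,0,60,0.06],[-0.04,0.14,0,0,0,60,0.06]]'; python3 - <<'E'
from h import *
a=optics.camera('scene');b=optics.camera('top');s=robot.observe();e=s['ee_pos'];print(e,s['eef_rot'],s['joint_positions'],s['opening'])
G=lambda z:np.clip(255*(z/255.)**0.45,0,255).astype(np.uint8)
out=[]
for n,im in(('scene',a),('top',b)):
    c=proj(n,e).astype(int)-30
    z=G(cv2.resize(im[c[1]:c[1]+60,c[0]:c[0]+60],(400,400),interpolation=cv2.INTER_CUBIC)); K=400/60
    for y in(-30,30):
      for h,col in((-22,(0,0,255)),(0,(0,255,255))):
        u=(proj(n,e+[0,y,h])-c+.5)*K; cv2.circle(z,tuple(int(v) for v in u),3,col,1)
    print(n,c); out.append(z)
cv2.imwrite('pics/z8.png',np.hstack(out))
E
```

```text
clock: 5.93
ee_pos: [388.9, -144.0, 260.1]
eef_rot: [1.0, 0.017, 0.0, 0.0]
force: [-0.2, -0.4, -0.2]
opening: 60.1
[ 388.90246805 -144.03664822  260.05063131] [9.99860562e-01 1.66989491e-02 3.67656020e-05 1.63710001e-05] [-6.38957616e-01  4.65673668e-02  1.75821304e+00  1.94068574e-05
  1.33673400e+00  8.98434759e-01] 60.00900608840286
scene [166 102]
top [271 207]
```

View pics/z8.png

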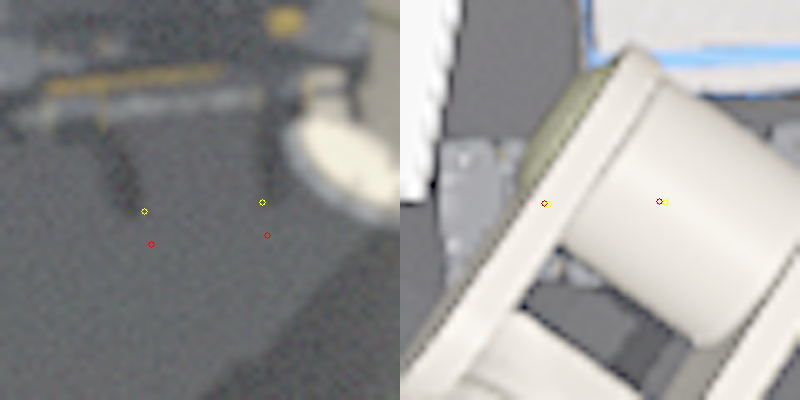

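The tips end about 23 mm above where the stated geometry puts them; the scene view shows tips at the yellow TCP marks instead of the red ones. I'll verify with a gentle touch on the bare bench here.

```bash
python3 -m creep '[[0,0,-0.035,0,0,0,0.05],[0,0,-0.07,0,0,0,0.04],[0,0,-0.105,0,0,0,0.03],[0,0,-0.14,0,0,0,0.03],[0,0,-0.175,0,0,0,0.03],[0,0,-0.2,0,0,0,0.03],[0,0,-0.22,0,0,0,0.03],[0,0,-0.23,0,0,0,0.03],[0,0,-0.23,0,0,0,0.03],[0,0,-0.23,0,0,0,0.03]]'; python3 -m creep '[[0,0,-0.002,0,0,0,0.03],[0,0,-0.004,0,0,0,0.03],[0,0,-0.006,0,0,0,0.03],[0,0,-0.008,0,0,0,0.03],[0,0,-0.010,0,0,0,0.03],[0,0,-0.010,0,0,0,0.03]]'; python3 - <<'E'
from h import *
a=optics.camera('scene');e=robot.observe()['ee_pos'];print(e)
G=lambda z:np.clip(255*(z/255.)**0.45,0,255).astype(np.uint8)
c=proj('scene',e).astype(int)-30
z=G(cv2.resize(a[c[1]:c[1]+60,c[0]:c[0]+60],(500,500),interpolation=cv2.INTER_CUBIC))
cv2.imwrite('pics/z9.png',z)
E
```

```text
clock: 6.87
ee_pos: [388.9, -144.0, 30.1]
eef_rot: [1.0, 0.017, -0.0, -0.0]
force: [-0.3, -0.6, 0.5]
opening: 30.1
clock: 7.37
ee_pos: [388.8, -143.9, 19.8]
eef_rot: [1.0, 0.018, -0.0, -0.0]
force: [-0.3, 0.9, 0.1]
opening: 30.1
[ 388.84847049 -143.97624634   19.92813883]
```

View pics/z9.png

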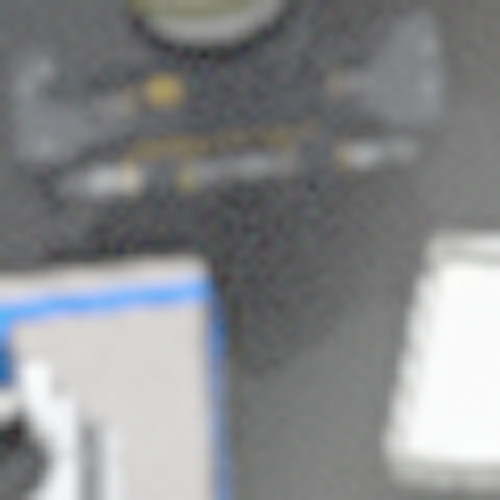

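No contact at TCP z = 20, where the stated tips would already be below the bench. Continuing in small stages.

```bash
python3 -m creep '[[0,0,-0.002,0,0,0,0.03],[0,0,-0.004,0,0,0,0.03],[0,0,-0.006,0,0,0,0.03],[0,0,-0.008,0,0,0,0.03],[0,0,-0.010,0,0,0,0.03],[0,0,-0.010,0,0,0,0.03]]'
```

```text
clock: 7.92
ee_pos: [388.8, -143.9, 9.6]
eef_rot: [1.0, 0.018, -0.0, -0.0]
force: [-0.3, -0.3, 0.3]
opening: 30.0
```

```bash
python3 -m creep '[[0,0,-0.001,0,0,0,0.03],[0,0,-0.002,0,0,0,0.03],[0,0,-0.003,0,0,0,0.03],[0,0,-0.004,0,0,0,0.03],[0,0,-0.004,0,0,0,0.03]]'
```

```text
clock: 8.33
ee_pos: [388.8, -144.0, 5.9]
eef_rot: [1.0, 0.018, -0.0, -0.0]
force: [0.1, 0.7, 0.6]
opening: 30.1
```

```bash
python3 -m creep '[[0,0,-0.001,0,0,0,0.03],[0,0,-0.002,0,0,0,0.03],[0,0,-0.003,0,0,0,0.03],[0,0,-0.003,0,0,0,0.03]]'
```

```text
clock: 8.67
ee_pos: [388.8, -144.0, 2.9]
eef_rot: [1.0, 0.018, -0.0, -0.0]
force: [-0.1, 0.3, 0.1]
opening: 29.7
```

```bash
python3 -m creep '[[0,0,-0.001,0,0,0,0.03],[0,0,-0.002,0,0,0,0.03],[0,0,-0.003,0,0,0,0.03],[0,0,-0.003,0,0,0,0.03]]'
```

```text
clock: 9.0
ee_pos: [388.8, -144.0, -0.2]
eef_rot: [1.0, 0.018, -0.0, -0.0]
force: [-0.6, -0.0, -0.8]
opening: 30.4
```

```bash
python3 -m creep '[[0,0,-0.001,0,0,0,0.03],[0,0,-0.002,0,0,0,0.03],[0,0,-0.003,0,0,0,0.03],[0,0,-0.003,0,0,0,0.03]]'; python3 - <<'E'
from h import *
a=optics.camera('scene');b=optics.camera('top');e=robot.observe()['ee_pos'];print(e)
G=lambda z:np.clip(255*(z/255.)**0.45,0,255).astype(np.uint8)
z=G(cv2.resize(a[130:205,160:250],None,fx=8,fy=8,interpolation=cv2.INTER_CUBIC))
for y in(-15,15):
    u=(proj('scene',[e[0],e[1]+y,0])-[160,130]+.5)*8; cv2.circle(z,tuple(int(v) for v in u),3,(0,0,255),1)
cv2.imwrite('pics/z10.png',z)
E
```

```text
clock: 9.33
ee_pos: [389.0, -144.1, -1.4]
eef_rot: [1.0, 0.018, 0.0, 0.0]
force: [-8.9, 5.0, 34.6]
opening: 30.0
[ 389.02124511 -144.0620379    -1.39534683]
```

View pics/z10.png

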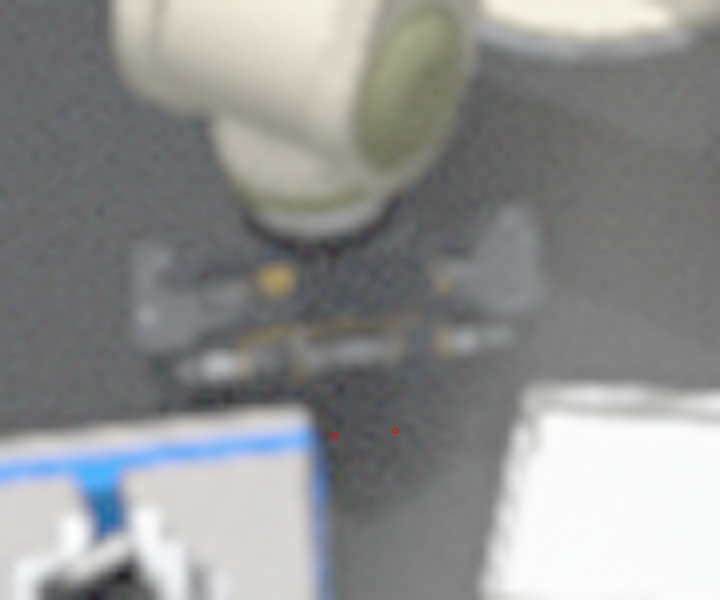

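Contact starts at a reported z of about -0.7, giving 34.6 N upward with -3.2 commanded. So the tips sit about 1 mm above the reported TCP, not 22 mm below it. I'll go with the measured value and head back up and over the dial.

```bash
python3 -m creep '[[0,0,0.03,0,0,0,0.05],[0,0,0.07,0,0,0,0.05],[0,0,0.11,0,0,0,0.05],[0,0,0.15,0,0,-5,0.05],[0,0,0.19,0,0,-10,0.05],[0.03,-0.015,0.2,0,0,-16,0.05],[0.06,-0.03,0.2,0,0,-22,0.05],[0.09,-0.045,0.2,0,0,-28,0.05],[0.12,-0.06,0.2,0,0,-34,0.05],[0.15,-0.075,0.2,0,0,-40,0.05],[0.175,-0.0875,0.2,0,0,-46,0.05],[0.2,-0.1,0.2,0,0,-52,0.05]]'
python3 -m creep '[[0,0,0,0,0,-4,0.05],[0,0,0,0,0,-8,0.05],[0,0,0,0,0,-8,0.05],[0,0,0,0,0,-8,0.05]]'
```

```text
clock: 10.43
ee_pos: [590.1, -244.5, 196.4]
eef_rot: [0.905, -0.425, -0.0, -0.0]
force: [-0.4, -0.7, 0.5]
opening: 50.2
clock: 10.77
ee_pos: [588.8, -243.9, 196.8]
eef_rot: [0.875, -0.484, -0.0, -0.0]
force: [-0.6, -0.6, -0.3]
opening: 49.8
```

```bash
python3 -m creep '[[0,0,-0.02,0,0,0,0.05],[0,0,-0.04,0,0,0,0.05],[0,0,-0.05,0,0,0,0.05],[0,0,-0.06,0,0,0,0.05],[0,0,-0.07,0,0,0,0.05],[0,0,-0.07,0,0,0,0.05]]'
```

```text
clock: 11.27
ee_pos: [588.3, -243.7, 125.3]
eef_rot: [0.875, -0.484, -0.001, -0.0]
force: [-0.3, -0.2, 0.0]
opening: 49.8
```

```bash
python3 -m creep '[[0,0,0,0,0,0,0.04],[0,0,0,0,0,0,0.03],[0,0,0,0,0,0,0.02],[0,0,0,0,0,0,0.005],[0,0,0,0,0,0,0.005],[0,0,0,0,0,0,0.005],[0,0,0,0,0,0,0.005],[0,0,0,0,0,0,0.005]]'; python3 -c "
from h import *; s=robot.observe(); print(s['ee_pos'],s['force'],s['torque'],s['opening'])"
```

```text
clock: 11.93
ee_pos: [589.1, -244.0, 127.3]
eef_rot: [0.875, -0.484, 0.0, -0.0]
force: [-0.4, 1.5, 2.5]
opening: 13.7
[ 589.05396246 -244.03916623  127.31881199] [-0.39642765  1.45086282  2.4528726 ] [ 0.17105064 -0.055706   -0.04225363] 13.747051174821996
```

The bar is gripped at 13.7 mm. Turning the dial +60°.

```bash
python3 -m creep '[[0,0,0,0,0,6,0.005],[0,0,0,0,0,12,0.005],[0,0,0,0,0,18,0.005],[0,0,0,0,0,24,0.005],[0,0,0,0,0,30,0.005],[0,0,0,0,0,36,0.005],[0,0,0,0,0,42,0.005],[0,0,0,0,0,48,0.005],[0,0,0,0,0,54,0.005],[0,0,0,0,0,60,0.005],[0,0,0,0,0,60,0.005],[0,0,0,0,0,60,0.005]]'; python3 -c "
from h import *; s=robot.observe(); print(s['ee_pos'],s['eef_rot'],s['force'],s['torque'],s['opening'])"
```

```text
clock: 12.93
ee_pos: [589.2, -243.8, 127.3]
eef_rot: [1.0, 0.016, 0.0, 0.0]
force: [1.5, 3.0, 3.2]
opening: 13.5
[ 589.18646966 -243.78992625  127.33593462] [9.99864218e-01 1.64747987e-02 3.54055162e-04 2.04916206e-05] [1.49990002 3.02616826 3.21125505] [ 0.40126896 -0.26988405  0.13922776] 13.475612990300293
```

```bash
python3 -m creep '[[0,0,0,0,0,0,0.05],[0,0,0,0,0,0,0.05],[0,0,0,0,0,0,0.05],[0,0,0,0,0,0,0.05],[0,0,0.03,0,0,0,0.05],[0,0,0.06,0,0,0,0.05],[-0.03,0,0.08,0,0,0,0.05],[-0.07,-0.02,0.1,0,0,0,0.05],[-0.1,-0.03,0.1,0,0,0,0.05],[-0.13,-0.04,0.1,0,0,0,0.05],[-0.15,-0.04,0.1,0,0,0,0.05],[-0.16,-0.04,0.1,0,0,0,0.05]]'; python3 - <<'E'
from h import *
s=robot.observe(); print(s['ee_pos'],s['opening'])
a=optics.camera('scene'); b=optics.camera('top'); cv2.imwrite('pics/scene11.png',a); cv2.imwrite('pics/top11.png',b)
cv2.imwrite('pics/z11.png',np.hstack([cv2.resize(i,(400,560),interpolation=cv2.INTER_CUBIC) for i in (a[166:236,145:195],b[155:225,295:345])]))
E
```

```text
clock: 13.93
ee_pos: [426.9, -284.4, 227.3]
eef_rot: [1.0, 0.017, -0.0, 0.0]
force: [-0.3, 0.7, -0.1]
opening: 50.0
[ 426.90283506 -284.41245617  227.273205  ] 50.03327546598606
```

View pics/z11.png

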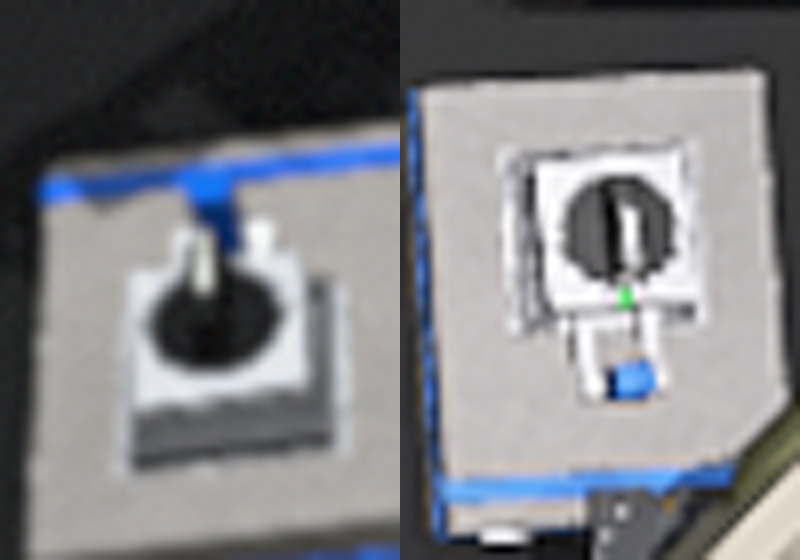

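The white pointer meets the green mark at top (322,190). Next I remeasure the pull block.

```bash
python3 - <<'E'
from h import *
for f,n,w in(("top11","top",(316,332,196,209)),("scene11","scene",(166,178,186,199))):
    hsv=cv2.cvtColor(cv2.imread(f"pics/{f}.png"),cv2.COLOR_BGR2HSV).astype(int);H,S,V=hsv[...,0],hsv[...,1],hsv[...,2]
    yy,xx=np.mgrid[:384,:512]
    m=(abs(H-108)<14)&(S>80)&(V>60)&(xx>=w[0])&(xx<w[1])&(yy>=w[2])&(yy<w[3]);y,x=np.nonzero(m);print(n,x.mean(),y.mean(),len(x),x.min(),x.max(),y.min(),y.max(),ray(n,[x.mean(),y.mean()],127))
hsv=cv2.cvtColor(cv2.imread("pics/top11.png"),cv2.COLOR_BGR2HSV).astype(int)
E
```

```text
top 323.46153846153845 202.15384615384616 26 321 326 200 204 [[ 516.26787371 -247.69235531]]
scene 171.5064935064935 189.67532467532467 77 166 177 186 197 [[ 520.72495473 -246.04878966]]
```

```bash
python3 -m creep '[[0.03,0.0124,0,0,0,0,0.05],[0.06,0.0248,0,0,0,0,0.05],[0.0896,0.0372,-0.02,0,0,0,0.05],[0.0896,0.0372,-0.05,0,0,0,0.05],[0.0896,0.0372,-0.08,0,0,0,0.05],[0.0896,0.0372,-0.1,0,0,0,0.05],[0.0896,0.0372,-0.115,0,0,0,0.05],[0.0896,0.0372,-0.124,0,0,0,0.05],[0.0896,0.0372,-0.124,0,0,0,0.05],[0.0896,0.0372,-0.124,0,0,0,0.05]]'
```

```text
clock: 14.87
ee_pos: [519.2, -246.6, 103.2]
eef_rot: [1.0, 0.018, 0.0, 0.0]
force: [0.8, -1.0, 0.1]
opening: 50.1
```

```bash
python3 -m creep '[[0,0,0,0,0,0,0.04],[0,0,0,0,0,0,0.03],[0,0,0,0,0,0,0.01],[0,0,0,0,0,0,0.01],[0,0,0,0,0,0,0.01],[0,0,0,0,0,0,0.01],[0,0,0,0,0,0,0.01],[0,0,0,0,0,0,0.01]]'
```

```text
clock: 15.53
ee_pos: [518.6, -247.0, 103.4]
eef_rot: [1.0, 0.018, 0.0, 0.0]
force: [-1.1, -0.5, 5.3]
opening: 19.7
```

```bash
python3 -m creep '[[-0.003,-0.0001,0,0,0,0,0.01],[-0.006,-0.0002,0,0,0,0,0.01],[-0.009,-0.0003,0,0,0,0,0.01],[-0.012,-0.0005,0,0,0,0,0.01],[-0.015,-0.0006,0,0,0,0,0.01],[-0.018,-0.0007,0,0,0,0,0.01],[-0.021,-0.0008,0,0,0,0,0.01],[-0.024,-0.0009,0,0,0,0,0.01],[-0.025,-0.001,0,0,0,0,0.01],[-0.025,-0.001,0,0,0,0,0.01]]'
```

```text
clock: 16.37
ee_pos: [493.1, -247.9, 103.1]
eef_rot: [1.0, 0.018, -0.0, -0.0]
force: [-0.8, -2.4, 4.7]
opening: 19.6
```

```bash
python3 -m creep '[[-0.001,0,0,0,0,0,0.01],[-0.002,0,0,0,0,0,0.01],[-0.003,0,0,0,0,0,0.01],[-0.003,0,0,0,0,0,0.01]]'
```

```text
clock: 16.7
ee_pos: [490.8, -247.6, 103.0]
eef_rot: [1.0, 0.018, 0.0, -0.0]
force: [5.0, -0.7, 2.6]
opening: 19.7
```

```bash
python3 -m creep '[[-0.001,0,0,0,0,0,0.01],[-0.002,0,0,0,0,0,0.01],[-0.002,0,0,0,0,0,0.01]]'
```

```text
clock: 16.95
ee_pos: [490.3, -247.2, 102.9]
eef_rot: [1.0, 0.017, 0.002, -0.0]
force: [16.1, 1.7, -2.4]
opening: 19.9
```

The shackle is at its stop: 28 mm of travel, and resistance rose to 16 N. Release, retreat and look.

```bash
python3 -m creep '[[0.0015,0,0,0,0,0,0.05],[0.0015,0,0,0,0,0,0.05],[0.0015,0,0,0,0,0,0.05],[0.0015,0,0,0,0,0,0.05],[0.0015,0,0.03,0,0,0,0.05],[0.0015,0,0.07,0,0,0,0.05],[-0.03,0,0.1,0,0,0,0.05],[-0.06,-0.02,0.12,0,0,0,0.05],[-0.08,-0.04,0.12,0,0,0,0.05],[-0.08,-0.04,0.12,0,0,0,0.05],[-0.08,-0.04,0.12,0,0,0,0.05]]'; python3 - <<'E'
from h import *
s=robot.observe(); print(s['ee_pos'],s['opening'])
a=optics.camera('scene'); b=optics.camera('top'); cv2.imwrite('pics/scene12.png',a); cv2.imwrite('pics/top12.png',b)
cv2.imwrite('pics/z12.png',np.hstack([cv2.resize(i,(400,560),interpolation=cv2.INTER_CUBIC) for i in (a[166:236,145:195],b[155:225,295:345])]))
im=b; V=im.max(2)
d=np.zeros(V.shape,np.uint8); d[176:193,314:331]=(V[176:193,314:331]<150)
y,x=np.nonzero(d); hull=cv2.convexHull(np.c_[x,y].astype(np.float32)); e=cv2.fitEllipse(hull); print("dial",e,ray("top",e[0],124.5))
hsv=cv2.cvtColor(b,cv2.COLOR_BGR2HSV).astype(int);H,S,V=hsv[...,0],hsv[...,1],hsv[...,2]; yy,xx=np.mgrid[:384,:512]
m=(abs(H-108)<14)&(S>80)&(V>60)&(abs(xx-324)<6)&(yy>198)&(yy<213);y,x=np.nonzero(m);print(x.mean(),y.mean(),len(x),ray("top",[x.mean(),y.mean()],127))
# tray
w=(S<30)&(V>225)&(abs(xx-261)<26)&(abs(yy-218)<26);y,x=np.nonzero(w);r=cv2.minAreaRect(np.c_[x,y].astype(np.float32));print("tray",r,ray("top",r[0],15))
E
```

```text
clock: 17.87
ee_pos: [407.7, -288.3, 223.1]
eef_rot: [1.0, 0.017, -0.0, -0.0]
force: [0.2, 0.5, 0.1]
opening: 49.9
[ 407.65471406 -288.32066765  223.08800043] 49.91539521036842
dial ((321.760009765625, 183.60484313964844), (13.231075286865234, 13.638842582702637), 131.29959106445312) [[ 587.3628509  -244.11526407]]
323.39130434782606 209.43478260869566 23 [[ 488.69802984 -246.46436721]]
tray ((260.5, 216.99998474121094), (31.57328224182129, 31.483840942382812), 10.304845809936523) [[468.04717385 -11.02951858]]
```

View pics/z12.png

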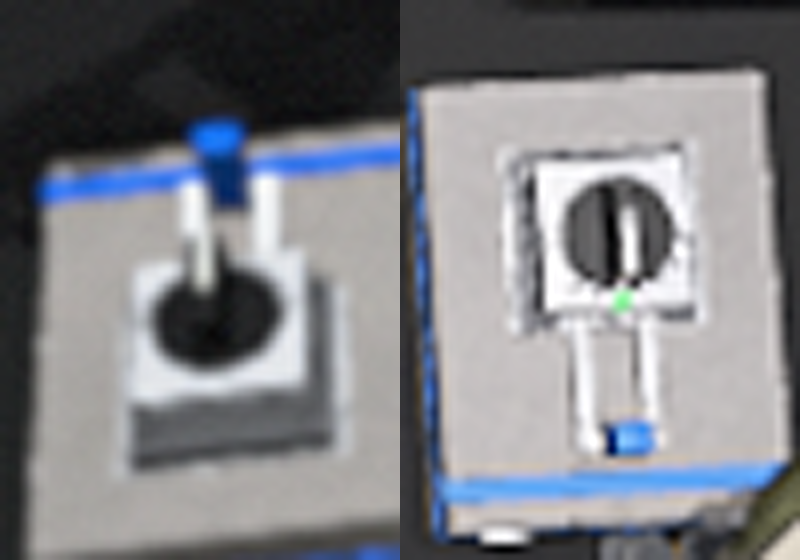

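Shackle is out: the pull is now 98.7 mm in front of the lock centre (72 + 26 expected), with the lock still in its seat and the pointer on the mark. Regrasping the bar.

```bash
python3 -m creep '[[0.035,0.009,0,0,0,0,0.05],[0.07,0.018,0,0,0,0,0.05],[0.105,0.026,0,0,0,0,0.05],[0.14,0.035,0,0,0,0,0.05],[0.18,0.044,-0.01,0,0,0,0.05],[0.18,0.044,-0.03,0,0,0,0.05],[0.18,0.044,-0.055,0,0,0,0.05],[0.18,0.044,-0.08,0,0,0,0.05],[0.18,0.044,-0.09,0,0,0,0.05],[0.18,0.044,-0.0965,0,0,0,0.05],[0.18,0.044,-0.0965,0,0,0,0.05],[0.18,0.044,-0.0965,0,0,0,0.05]]'
```

```text
clock: 18.97
ee_pos: [589.0, -243.8, 127.5]
eef_rot: [1.0, 0.018, 0.001, 0.0]
force: [0.9, 0.0, -0.0]
opening: 49.7
```

```bash
python3 -m creep '[[0,0,0,0,0,0,0.04],[0,0,0,0,0,0,0.03],[0,0,0,0,0,0,0.0],[0,0,0,0,0,0,0.0],[0,0,0,0,0,0,0.0],[0,0,0,0,0,0,0.0],[0,0,0,0,0,0,0.0],[0,0,0,0,0,0,0.0],[0,0,0,0,0,0,0.0]]'
```

```text
clock: 19.72
ee_pos: [588.6, -243.7, 126.7]
eef_rot: [1.0, 0.018, 0.0, -0.0]
force: [-1.1, 1.2, 2.8]
opening: 14.0
```

Gripped. Lifting slowly.

```bash
python3 -m creep '[[0,0,0.003,0,0,0,0],[0,0,0.006,0,0,0,0],[0,0,0.010,0,0,0,0],[0,0,0.015,0,0,0,0],[0,0,0.020,0,0,0,0],[0,0,0.028,0,0,0,0],[0,0,0.036,0,0,0,0],[0,0,0.044,0,0,0,0],[0,0,0.044,0,0,0,0]]'; python3 - <<'E'
from h import *
s=robot.observe(); print(s['ee_pos'],s['opening'],s['force'],s['torque'])
a=optics.camera('scene'); cv2.imwrite('pics/z13.png',cv2.resize(a[150:240,135:215],(560,630//1-40),interpolation=cv2.INTER_CUBIC))
E
```

```text
clock: 20.47
ee_pos: [589.2, -244.2, 172.9]
eef_rot: [1.0, 0.018, 0.001, 0.001]
force: [0.7, -0.6, -5.1]
opening: 13.4
[ 589.15827983 -244.24386337  172.94681995] 13.381142117568603 [ 0.66919105 -0.56461637 -5.05615005] [ 0.03579809 -0.06451534  0.0313285 ]
```

View pics/z13.png

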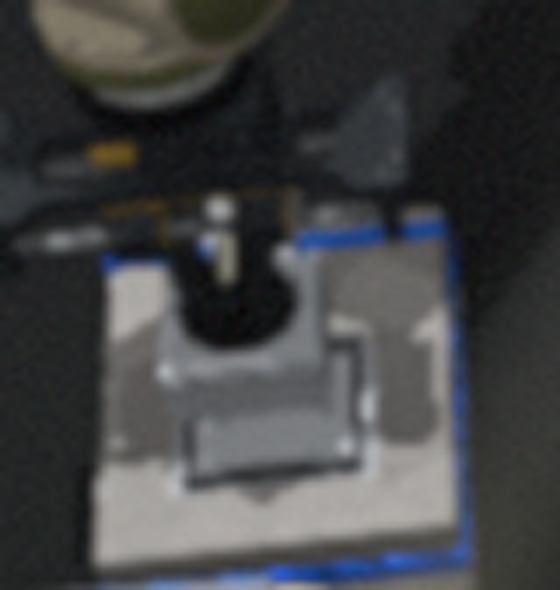

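The lock is free (5 N carried). Up and over to the tray.

```bash
python3 -m creep '[[0,0,0.02,0,0,0,0],[0,0,0.04,0,0,0,0],[0,0,0.06,0,0,0,0],[0,0,0.08,0,0,0,0],[-0.008,0.015,0.085,0,0,0,0],[-0.018,0.035,0.085,0,0,0,0],[-0.028,0.055,0.085,0,0,0,0],[-0.038,0.075,0.085,0,0,0,0],[-0.048,0.095,0.085,0,0,0,0],[-0.058,0.115,0.085,0,0,0,0],[-0.068,0.132,0.085,0,0,0,0],[-0.068,0.132,0.085,0,0,0,0]]'
python3 -m creep '[[-0.008,0.015,0,0,0,0,0],[-0.018,0.035,0,0,0,0,0],[-0.028,0.055,0,0,0,0,0],[-0.038,0.075,0,0,0,0,0],[-0.047,0.09,0,0,0,0,0],[-0.053,0.101,0,0,0,0,0],[-0.053,0.101,0,0,0,0,0],[-0.053,0.101,0,0,0,0,0],[-0.053,0.101,0,0,0,0,0],[-0.053,0.101,0,0,0,0,0]]'
python3 - <<'E'
from h import *
s=robot.observe(); print(s['ee_pos'],s['opening'],s['force'],s['torque'])
a=optics.camera('scene'); b=optics.camera('top'); cv2.imwrite('pics/scene14.png',a); cv2.imwrite('pics/top14.png',b)
cv2.imwrite('pics/z14.png',np.hstack([cv2.resize(i,(400,400),interpolation=cv2.INTER_CUBIC) for i in (a[130:230,180:280],b[130:250,200:320])]))
E
```

```text
clock: 21.52
ee_pos: [519.1, -109.0, 255.7]
eef_rot: [1.0, 0.019, -0.0, -0.001]
force: [-0.1, -0.1, -4.6]
opening: 14.1
clock: 22.35
ee_pos: [467.9, -11.6, 255.4]
eef_rot: [1.0, 0.017, -0.0, 0.0]
force: [0.4, -0.3, -5.6]
opening: 13.5
[467.91213545 -11.55423763 255.39756819] 13.542265480248789 [ 0.35163141 -0.32772784 -5.62682881] [ 0.01988543 -0.10656264  0.0070122 ]
```

View pics/z14.png

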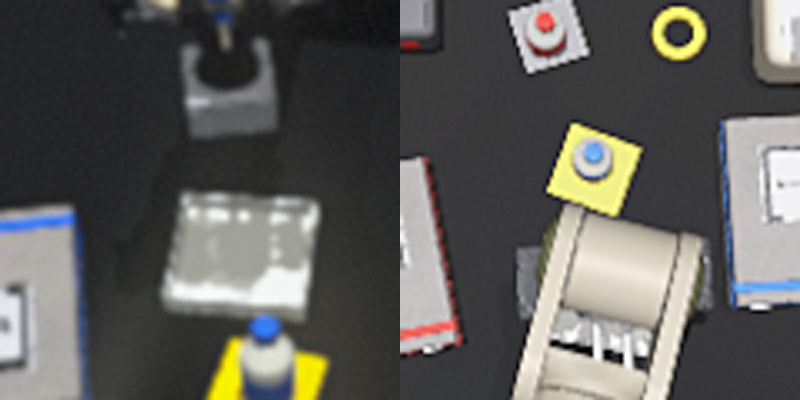

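View pics/scene14.png

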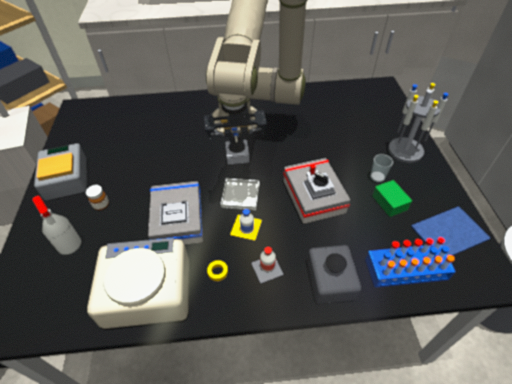

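```bash
python3 - <<'E'
from h import *
print("tray scene",ray("scene",[240.5,193.5],15))
for z in(150,180,208): print(z,[proj("scene",[504,-11+y,z]).round(1) for y in(-36,36)])
s=robot.observe();print(s['ee_pos'],s['opening'],s['force'])
E
```

```text
tray scene [[468.84848774  -9.28900364]]
150 [array([228.6, 176.7]), array([249.4, 175. ])]
180 [array([228. , 170.7]), array([249.2, 168.9])]
208 [array([227.4, 164.8]), array([248.9, 163. ])]
[467.78898422 -11.42040079 255.37213664] 13.682188926712655 [ 0.06753404 -0.41429011 -5.7725472 ]
```

The lock's lower edge at scene (227.5,164)–(250,162) matches an underside height of about 210 mm, level and centred over the tray. One last settle, then I hand in.

```bash
python3 -m creep '[[0,0,0,0,0,0,0],[0,0,0,0,0,0,0],[0,0,0,0,0,0,0],[0,0,0,0,0,0,0]]'; python3 -c "
from bench import robot; print(robot.finish_job()); s=robot.observe(); print(s['clock'],s['ee_pos'],s['opening'],s['force'])"
```

```text
clock: 22.78
ee_pos: [467.5, -10.9, 255.5]
eef_rot: [1.0, 0.018, -0.0, -0.0]
force: [-0.7, -0.0, -5.0]
opening: 14.0
the job is handed in; nothing more can be done
None
the job is handed in; nothing more can be done
```

The job is handed in: the opened blue lock is held level over the white tray, dial on top. The blue bottle stood on the yellow mat, so I opened only the blue lock.

- **Dial:** I turned it +60° (three notches); the top picture showed the white pointer on the green mark.
- **Shackle:** I pulled it with the lock still in its seat, until the resistance rose to 16 N at the stop. The pull block then measured 98.7 mm in front of the lock's centre, against 98 mm expected.
- **Final hold:** The lock is over the tray's centre to within about 2 mm, with its underside about 210 mm above the bench. The gripper opening is 14 mm and the load about 5 N, at 22.8 s on the clock.
- **Other things:** The red lock, bottles and other items look undisturbed in the last pictures.

**What disagreed:** My first grasp closed on nothing, because the fingertips end about 1 mm above the reported TCP instead of 22 mm ahead of it as stated. I saw this in the scene view and confirmed it by touching the bare bench, where the force reading was about 35 N. I used the measured value for every grasp after that.

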